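# Serve a fresh beaker from the leaning stack

## Robot

A 6-joint arm with a two-finger parallel gripper is mounted at the origin on the work surface. World frame = base frame: x ahead of the robot, y to its left, z up, the work surface at z = 0. Lengths are in m, angles in rad, forces in N, time in s.
With the tool pointing down it reaches from about 0.3 to 0.825 m from the base axis. Payload 5.4 kg.
Tool frame: the origin (TCP) lies at the very end of the fingers, on their centre line; the grasp point (between the pads) lies 19 mm behind it; z points along the fingers, x is the direction in which the jaws open and shut, and the axes are right-handed (so a half turn about z gives the same grasp; the last joint's range is limited). The gripper opens to 92 mm and grips with 3 to 60 N. Pads are 20 mm wide; open, the fingers measure 128 mm over their backs; the gripper's body (75 mm by 189 mm) begins 69 mm behind the grasp point.
Start: joints at [-1.394, 0.158, 1.597, -0, 1.386, -0.21], TCP at [0.217, -0.533, 0.215] pointing down, gripper open.
Joint ranges: [-2.91, 2.91], [-0.94, 2.29], [0.18, 2.7], [-1.29, 4.43], [0.17, 2.64], [-3, 3]. Speed limits (rad/s): [2.57, 2.57, 3.14, 3.14, 3.14, 3.14].

## Interface

Orientations are given as a rotation vector (axis times angle).
In Python, from workcell import bot gives the robot as it stands. Calls block until the motion is done:
- bot.goto(position, orientation): joint-space move of the TCP to a pose.
- bot.line_to(position, rot=None, max_speed=0.15): straight line of the TCP; rot=None keeps the orientation; max_speed is the mean speed in m/s.
- bot.set_joints(angles): joint-space move.
- bot.set_gripper(opening, newtons=None): opening from 0.0 (shut) to 1.0 (fully open); newtons is the grip in N (None keeps the last); returns when the fingers have stopped.
- bot.hold(seconds).
- bot.inverse_kinematics(position, orientation): joint angles nearest the present ones, or None.
- bot.read_camera(name): name is "scene" or "top" or "wrist"; returns a dict with "pixels" (384x512x3 uint8, blue, green, red), "fx", "fy", "cx", "cy" (pixels), "k1" (the pictures are not rectified: a ray, as slopes to the right and down, at radius r is drawn at 1 + k1 r^2 times it, then the intrinsics apply), "R" (3x3) and "t" (3): a world point X has camera coordinates R X + t. Camera axes: x right, y down, z forward; pixel columns grow to the right and rows downward; lengths in m; the calibration is good to about 2 mm. A picture is of the moment at which its call begins. There is no depth.
A pose or a line that the arm cannot do raises bot.MotionError and nothing moves.
- bot.job_done(): hands the job in, once; it reports no verdict.
Readings, each from a call of its own:
- bot.current_clock(): time.
- bot.current_joints(): joint angles.
- bot.current_joint_vel(): joint speeds.
- bot.current_effort(): joint torques, N m.
- bot.current_ee_pos(): TCP position.
- bot.current_tool_rot(): TCP orientation.
- bot.current_contact_force(): force on the tool from outside, world axes, zero at the start.
- bot.current_ft_torque(): the same for the moment, N m.
- bot.current_opening(): opening from 0.0 (shut) to 1.0 (fully open).
Only numpy, scipy, OpenCV 4.12 (cv2) and the standard library are available. Lean on these libraries where they do the work, as an engineer would, in place of code of your own. Each camera call takes 0.05 s, during which the arm holds its last target.

## Task

Set out a fresh tasting beaker: swing the dust cover off the leaning stack, then free the top beaker by twisting it counter-clockwise (seen from its mouth) while lifting it, leaving the other beakers down in the rack. Stand it upright on the empty cork coaster of the serving tray, without dropping it, then swing the dust cover back over the stack. Leave the honey jars and the brush where they are.

Things in the scene. Friction and masses are not known exactly. Their poses are not given: they have to be found in the camera images.
- beaker_mid (a point): Centre of the top steel beaker, the one to serve, 90 mm tall (45 mm each way); z is its axis, towards the mouth. At the start it leans 25 degrees, top towards the robot. Upper part: plain round collar 56 mm across, from 5 mm below to 45 mm above this point, exposed: grip here; 0.11 kg. Below: tapered foot 41 to 47 mm across, 40 mm long, sunk in the next beaker; it stands on this foot.
- beaker_catch (a point): Catch of the top beaker, on its -y side (at the start facing the cover's post), a second on its +y side: 29 to 37 mm from the axis, 21 mm below to 2 mm above the beaker's centre. Above each, 40 mm over the centre, is a pin 5 mm thick out to 36 mm from the axis; grip between, along x. Each catch hooks under a like pin of the next beaker: a straight pull lifts the whole stack.
- stack_rim (a point): Centre of the rim of the next beaker, keyed in the rack so it cannot turn; z is the stack's axis. To free the top beaker turn it about +z (counter-clockwise seen from the mouth; not the other way): the catches ride up a slope, 4 mm over the first 30 degrees, 1 to 2 mm play; free after about 40 degrees (45 to 60 is safe). Then draw it 40 mm more along the axis to clear.
- stack (a joint): How far (m) the remaining beakers are lifted along the stack's axis out of the rack: 0 fully down, up to 0.06; they sink back by their weight (0.3 kg, 1 N friction).
- cover (a joint): Angle (rad) of the dust cover's swing arm about its pivot, axis parallel to the stack's: 0 shut, the cover centred over the stack; grows counter-clockwise seen from above, to 2.1 wide open, the knob then on the robot's side of the post; by 1.8 it is clear of the fingers' room round the beaker. Stays where left (friction 0.1 Nm).
- cover_knob (a point): Middle of the round upright knob on the dust cover, 18 mm across, 32 mm tall (16 mm above and below this point), axis parallel to the stack's axis (z of this frame, which turns with the cover). It stands on the cover, a wooden disc 62 mm across, 5 mm thick, whose underside is about 9 mm above the top beaker's rim when shut. 75 mm from the pivot.
- cover_pivot (a point): Pivot of the dust cover, 75 mm from the stack's axis on the rack's -y side (robot's right), on top of a post 11 mm thick that stands parallel to the stack. The frame's own axes are those of the rack (z vertical); the pivot's axis is the stack's.
- rack: Light-wood rack: a foot board 220 x 130 x 18 mm on the table and a leaning tube 80 mm across that holds the stack. Origin: under the foot, z up; the stack leans towards its -x. Fixed, wherever it stands.
- coaster_top (a point): Centre of the top face of the round cork coaster, 90 mm across, 4 mm thick, lying fixed in the free place on the white tray; z up.
- tray: White serving tray, 150 x 370 x 10 mm with a 5 mm rim, fixed, long side along its y; origin under its centre. Three places in a row 115 mm apart along y, in any order: two honey jars and the coaster.
- jar_a: Amber honey jar with wooden lid, 54 mm across, 62 mm tall, on the tray; origin under its foot. To be left alone.
- jar_b: A second jar like it, also on the tray. To be left alone.
- brush: Wooden brush, 200 mm long, lying on the table at the right. To be left alone.
Things that resemble listed ones, but are neither listed nor needed, are in the scene too. Leave any black or turquoise look-alike of the part that bears beaker_mid alone.

How it is judged:
By the outcome, as a careful person would: the job done as asked, in the order asked, and still so for the second after the job is handed in, with the robot touching nothing.
It also fails if it takes over 72 s, if anything falls off the work surface, if the arm or the gripper's body presses on something with over 40 N, if the wrist force passes 120 N, or if a joint passes its speed limit or range.

## Working session

There is one attempt and no reset: what is moved stays moved. The work goes in short steps, each a Python script; the robot and the scene stay as the last script left them, time stands still between calls to the robot, and variables do not carry over. Pictures are saved under pics/ and viewed, and the job is handed in when it is done.

```bash
ls; mkdir -p pics; python3 - <<'E'
from workcell import bot
import cv2
for n in ["scene","top","wrist"]:
    c=bot.read_camera(n); cv2.imwrite(f"pics/{n}0.png",c["pixels"]); print(n,c["fx"],c["cx"],c["cy"],c["k1"],c["R"],c["t"])
print(bot.current_clock())
E
```

```text
pics
scene 347.4272511541184 260.61813337962127 192.12816021378703 -0.10814969260342822 [[-0.19216824  0.98124554 -0.01511808]
 [ 0.71741665  0.12995487 -0.68441586]
 [-0.66961535 -0.14236895 -0.72893509]] [ 0.14774134 -0.31392558  1.5674766 ]
top 389.6365938253855 251.62457583732038 188.61738920506116 -0.08472370817534544 [[ 6.75156626e-04 -9.99999771e-01  4.05162538e-05]
 [-9.88714848e-01 -6.73607202e-04 -1.49808193e-01]
 [ 1.49808186e-01  6.10849725e-05 -9.88715077e-01]] [-0.0460247   0.60732468  1.41612693]
wrist 339.0921181136084 253.71109700330067 187.90624401297717 -0.08642597520481753 [[ 0.37662935 -0.92636166 -0.0020994 ]
 [-0.89520231 -0.36454194  0.25636301]
 [-0.23825018 -0.09467445 -0.9665783 ]] [-0.57311805 -0.02888749  0.39145902]
0.15
```

View pics/scene0.png

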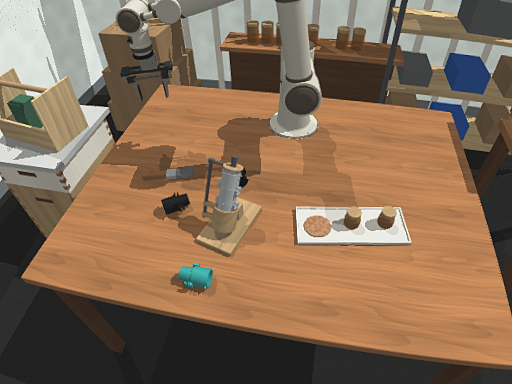

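View pics/top0.png

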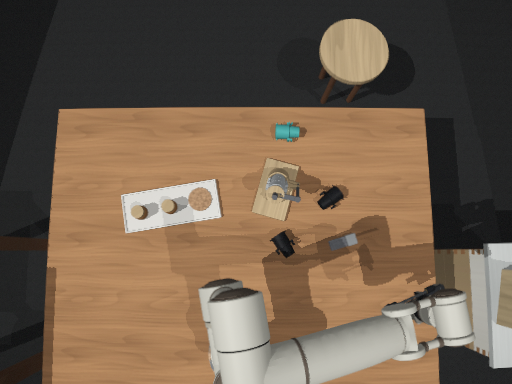

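View pics/wrist0.png

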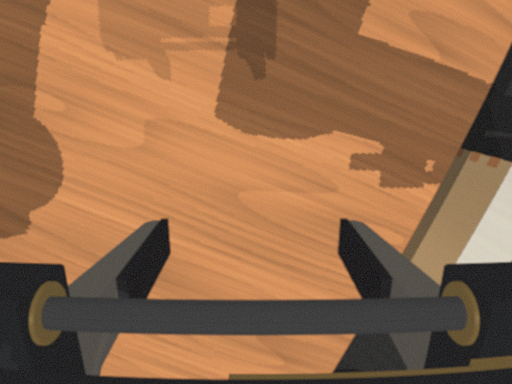

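The scene view shows the leaning steel stack with its cover at about (229,190) and the cover post at (208,185). Lookalikes are a black beaker at (175,203), a second black one at (243,178) and a turquoise one at (197,276). The coaster is at (317,226) and the jars at (353,218) and (387,217). Next, close crops.

```bash
python3 - <<'E'
import cv2
a=cv2.imread("pics/scene0.png")[140:260,140:280]; cv2.imwrite("pics/c1.png",cv2.resize(a,None,fx=5,fy=5,interpolation=cv2.INTER_CUBIC))
a=cv2.imread("pics/top0.png")[150:250,240:360]; cv2.imwrite("pics/c2.png",cv2.resize(a,None,fx=6,fy=6,interpolation=cv2.INTER_CUBIC))
E
```

```text
(no output)
```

View pics/c1.png

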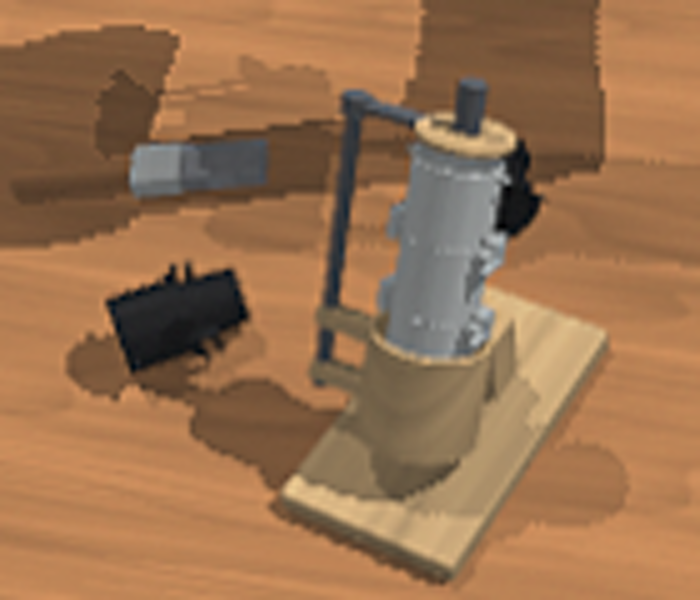

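View pics/c2.png

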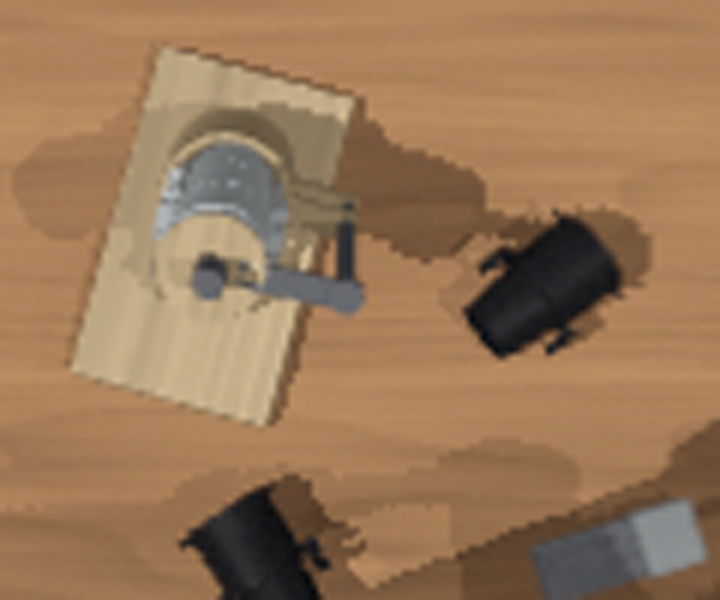

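The target is the bare steel top beaker under the wooden disc, around (231,180) in the scene view. Everything else beaker-shaped is black or turquoise. First pose estimates from the two fixed cameras:

```bash
cat > h.py <<'E'
from workcell import bot
import numpy as np, cv2
from scipy.spatial.transform import Rotation as Rt
def cam(n,save=None):
    c=bot.read_camera(n)
    if save: cv2.imwrite(save,c["pixels"])
    c["K"]=np.array([[c["fx"],0,c["cx"]],[0,c["fy"],c["cy"]],[0,0,1.]]); c["D"]=np.array([c["k1"],0,0,0.])
    c["R"]=np.array(c["R"]);c["t"]=np.array(c["t"]); return c
def ray(c,p):
    u=cv2.undistortPoints(np.array([[p]],float),c["K"],c["D"])[0,0]
    d=c["R"].T@np.array([u[0],u[1],1]); return -c["R"].T@c["t"], d/np.linalg.norm(d)
def onz(c,p,z):
    o,d=ray(c,p); return o+d*(z-o[2])/d[2]
def tri(l):
    A=0;b=0;
    for c,p in l:
        o,d=ray(c,p);P=np.eye(3)-np.outer(d,d);A=A+P;b=b+P@o
    X=np.linalg.solve(A,b)
    return X,[np.linalg.norm((np.eye(3)-np.outer(ray(c,p)[1],ray(c,p)[1]))@(X-ray(c,p)[0])) for c,p in l]
def proj(c,X):
    return cv2.projectPoints(np.atleast_2d(np.array(X,float)),cv2.Rodrigues(c["R"])[0],c["t"],c["K"],c["D"])[0][:,0]
E
python3 - <<'E'
from h import *
s=cam("scene");t=cam("top")
f=lambda x,y:(240+x/6-.4,150+y/6-.4)
g=lambda x,y:(140+x/5-.4,140+y/5-.4)
C=[onz(t,f(*p),.018) for p in [(68,370),(165,45),(357,97),(270,427)]]
print("foot",np.round(C,4),np.mean(C,0))
for a,b in [(0,1),(3,2)]:
    d=C[b]-C[a];print(np.linalg.norm(d),np.degrees(np.arctan2(d[1],d[0])))
print("short",C[0]-C[3],C[1]-C[2])
C2=[onz(s,g(*p),.018) for p in [(450,570),(280,497),(610,337)]];print("scene foot",np.round(C2,4))
print("knobtop",tri([(t,f(209,270)),(s,g(472,84))]))
print("knob",tri([(t,f(207,284)),(s,g(471,106))]))
print("pivot",tri([(t,f(348,294)),(s,g(355,98))]))
# coaster
for c,n in((s,"scene"),(t,"top")):
    h=cv2.cvtColor(c["pixels"],cv2.COLOR_BGR2HSV)
    w=((h[...,1]<40)&(h[...,2]>190)).astype(np.uint8)
    # tray: biggest white in table area
    cs=[k for k in cv2.findContours(w,0,2)[0]]
    if n=="top": roi=(120,175,225,235)
    else: roi=(285,200,415,250)
    m=np.zeros_like(w);m[roi[1]:roi[3],roi[0]:roi[2]]=w[roi[1]:roi[3],roi[0]:roi[2]]
    k=max(cv2.findContours(m,0,2)[0],key=cv2.contourArea)
    r=cv2.minAreaRect(k);print(n,"tray",r,[np.round(onz(c,p,.012)[:2],4) for p in cv2.boxPoints(r)])
    hull=np.zeros_like(w);cv2.fillConvexPoly(hull,cv2.convexHull(k),1)
    ins=((hull>0)&(m==0)).astype(np.uint8)
    nl,lab,st,ce=cv2.connectedComponentsWithStats(ins)
    for i in range(1,nl):
        if st[i,4]>100: print(st[i],ce[i],onz(c,ce[i],.014))
E
```

```text
foot [[ 0.5247 -0.043   0.018 ]
 [ 0.7351 -0.1055  0.018 ]
 [ 0.701  -0.229   0.018 ]
 [ 0.4887 -0.1704  0.018 ]] [ 0.61237212 -0.13697972  0.018     ]
0.2194626887782637 -16.527584845319204
0.22024601745547392 -15.438506866188865
short [0.03600456 0.12733063 0.        ] [0.03410087 0.12352892 0.        ]
scene foot [[ 0.7395 -0.1036  0.018 ]
 [ 0.7062 -0.2256  0.018 ]
 [ 0.5342 -0.0422  0.018 ]]
knobtop (array([ 0.55608834, -0.11826954,  0.25610956]), [np.float64(0.0003526901624368754), np.float64(0.0003526901624369174)])
knob (array([ 0.55172916, -0.11991955,  0.23460703]), [np.float64(0.0012131493798310947), np.float64(0.0012131493798310127)])
pivot (array([ 0.54718992, -0.19646266,  0.22549342]), [np.float64(0.00017484931085040564), np.float64(0.00017484931085026955)])
scene tray ((353.0, 224.5), (35.0, 114.0), 90.0) [array([0.5077, 0.0746]), array([0.4366, 0.4719]), array([0.591 , 0.4579]), array([0.6545, 0.0931])]
[303 207  59  30 986] [332.70689655 222.59330629] [0.55599097 0.20432202 0.014     ]
[365 207  45  34 532] [384.68609023 219.95864662] [0.51376703 0.37858248 0.014     ]
top tray ((169.78594970703125, 205.73336791992188), (38.67682647705078, 96.74066925048828), 80.40686798095703) [array([0.5882, 0.468 ]), array([0.6514, 0.0986]), array([0.5043, 0.0719]), array([0.4415, 0.4359])]
[161 187  52  28 793] [188.58764187 201.31525851] [0.56288789 0.19542636 0.014     ]
[131 202  28  18 347] [144.14697406 210.68299712] [0.52646622 0.36570166 0.014     ]
```

```bash
cat >> h.py <<'E'
YAW=np.radians(-16.0)
def rack():
    Rr=Rt.from_euler('z',YAW).as_matrix()
    Rs=Rr@Rt.from_euler('y',-25,degrees=True).as_matrix()  # stack frame, z leans to -x
    return Rr,Rs
def tool(Rs,ang,flip=False):
    # tool z = -stack z ; tool x = stack x rotated by ang about stack z
    a=np.radians(ang+(180 if flip else 0))
    x=Rs@np.array([np.cos(a),np.sin(a),0]); z=-Rs[:,2]
    return np.column_stack([x,np.cross(z,x),z])
rv=lambda M: Rt.from_matrix(M).as_rotvec()
E
python3 - <<'E'
from h import *
w=cam("wrist"); M=Rt.from_rotvec(bot.current_tool_rot()).as_matrix(); p=np.array(bot.current_ee_pos())
o=-w["R"].T@w["t"]; print("cam in tool",M.T@(o-p),"fwd",M.T@w["R"][2],"right",M.T@w["R"][0])
Rr,Rs=rack(); K=np.array([.553,-.119,.238])
print(Rs)
for fl in (0,1):
  for ang in (-30,0,25,90,-90):
    T=tool(Rs,ang,fl)
    print(fl,ang,[None if q is None else np.round(q,2) for q in (bot.inverse_kinematics(list(K+Rs[:,2]*h),list(rv(T))) for h in (-.05,.0,.1,.15))])
E
```

```text
cam in tool [-0.00077713 -0.07203512 -0.17070006] fwd [-8.21321070e-04  2.56666320e-01  9.66499729e-01] right [9.99999558e-01 6.53999348e-04 6.76111003e-04]
[[ 0.87119896  0.27563736 -0.40624675]
 [-0.24981228  0.9612617   0.11648938]
 [ 0.42261826  0.          0.90630779]]
0 -30 [array([-0.46, -0.13,  1.99,  0.1 ,  0.85,  0.29]), array([-0.47, -0.23,  1.99,  0.1 ,  0.96,  0.29]), array([-0.5 , -0.4 ,  1.94,  0.1 ,  1.17,  0.29]), array([-0.51, -0.47,  1.9 ,  0.1 ,  1.28,  0.29])]
0 0 [array([-0.46, -0.13,  1.99,  0.1 ,  0.85, -0.24]), array([-0.47, -0.23,  1.99,  0.1 ,  0.96, -0.23]), array([-0.5 , -0.4 ,  1.94,  0.1 ,  1.17, -0.23]), array([-0.51, -0.47,  1.9 ,  0.1 ,  1.28, -0.24])]
0 25 [array([-0.46, -0.13,  1.99,  0.1 ,  0.85, -0.67]), array([-0.47, -0.23,  1.99,  0.1 ,  0.96, -0.67]), array([-0.5 , -0.4 ,  1.94,  0.1 ,  1.17, -0.67]), array([-0.51, -0.47,  1.9 ,  0.1 ,  1.28, -0.67])]
0 90 [array([-0.46, -0.13,  1.99,  0.1 ,  0.85, -1.81]), array([-0.47, -0.23,  1.99,  0.1 ,  0.96, -1.8 ]), array([-0.5 , -0.4 ,  1.94,  0.1 ,  1.17, -1.81]), array([-0.51, -0.47,  1.9 ,  0.1 ,  
[... 576 characters left out ...]
 ,  1.17,  2.91]), array([-0.51, -0.47,  1.9 ,  0.1 ,  1.28,  2.9 ])]
1 25 [array([-0.46, -0.13,  1.99,  0.1 ,  0.85,  2.47]), array([-0.47, -0.23,  1.99,  0.1 ,  0.96,  2.47]), array([-0.5 , -0.4 ,  1.94,  0.1 ,  1.17,  2.47]), array([-0.51, -0.47,  1.9 ,  0.1 ,  1.28,  2.47])]
1 90 [array([-0.46, -0.13,  1.99,  0.1 ,  0.85,  1.33]), array([-0.47, -0.23,  1.99,  0.1 ,  0.96,  1.34]), array([-0.5 , -0.4 ,  1.94,  0.1 ,  1.17,  1.34]), array([-0.51, -0.47,  1.9 ,  0.1 ,  1.28,  1.33])]
1 -90 [array([-0.46, -0.13,  1.99,  0.1 ,  0.85, -1.81]), array([-0.47, -0.23,  1.99,  0.1 ,  0.96, -1.8 ]), array([-0.5 , -0.4 ,  1.94,  0.1 ,  1.17, -1.81]), array([-0.51, -0.47,  1.9 ,  0.1 ,  1.28, -1.81])]
```

```bash
python3 - <<'E'
from h import *
Rr,Rs=rack(); K=np.array([.553,-.119,.238]); P=K+Rs[:,2]*.11
bot.goto(list(P),list(rv(tool(Rs,90)))); print(bot.current_clock()); np.save("v1.npy",[0])
import pickle
a=cam("wrist","pics/w1.png")
bot.goto(list(P),list(rv(tool(Rs,0)))); b=cam("wrist","pics/w2.png"); pickle.dump((a,b),open("w.pkl","wb"))
print(bot.current_clock(),bot.current_contact_force())
E
```

```text
2.2083
3.7083 [ 0.44981885 -0.55559363  0.46144462]
```

View pics/w1.png

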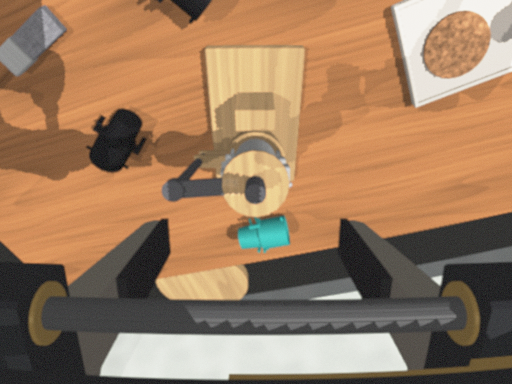

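View pics/w2.png

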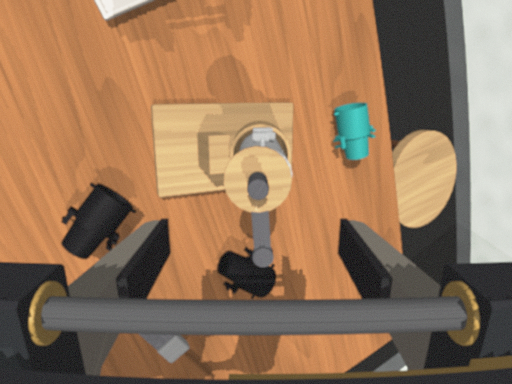

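Both wrist views show the disc centred at about (255,181) and (258,180). The knob is at (255,189) and (258,185), the pivot cap at (173,189) and (262,258). Zooming to measure these.

```bash
python3 - <<'E'
import cv2,numpy as np
a=cv2.imread("pics/w1.png")[120:230,150:310]; b=cv2.imread("pics/w2.png")[120:280,190:330]
A=cv2.resize(a,None,fx=5,fy=5,interpolation=cv2.INTER_CUBIC);B=cv2.resize(b,None,fx=3.7,fy=3.7,interpolation=cv2.INTER_CUBIC)
cv2.imwrite("pics/w1c.png",A);cv2.imwrite("pics/w2c.png",B)
E
```

```text
(no output)
```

View pics/w1c.png

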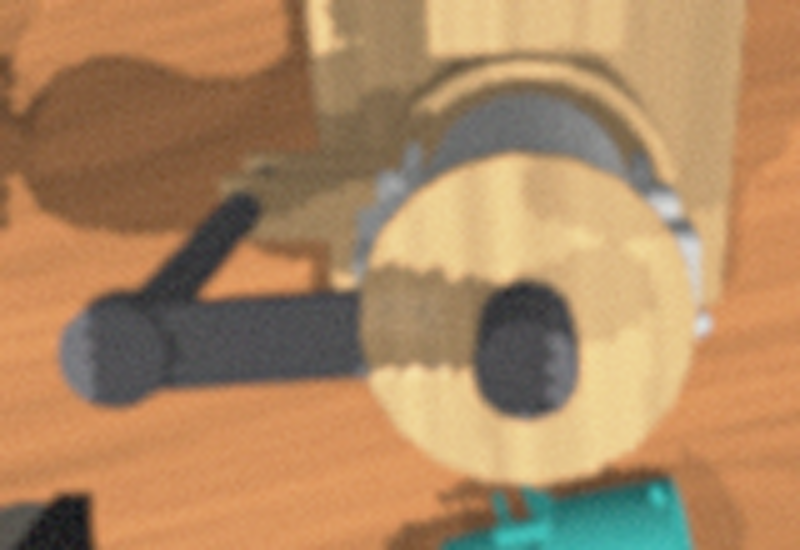

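View pics/w2c.png

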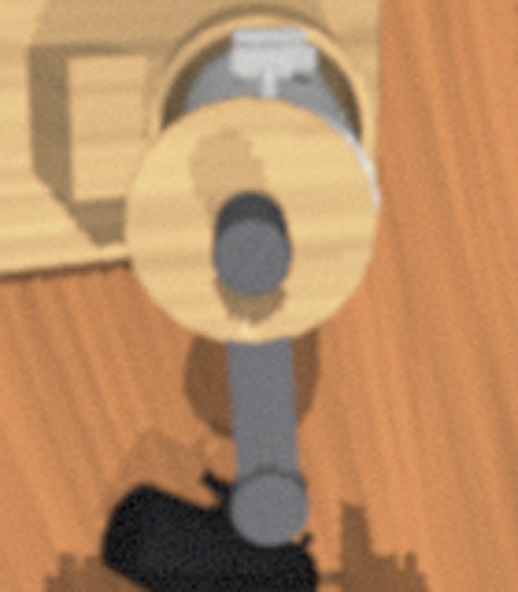

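```bash
python3 - <<'E'
from h import *
import pickle
a,b=pickle.load(open("w.pkl","rb"))
Rr,Rs=rack()
s=cam("scene");t=cam("top")
D=tri([(a,(255.0,183.0)),(b,(257.75,179.1))]); Kt=tri([(a,(255.0,193.2)),(b,(257.75,189.4))]); Pv=tri([(a,(172.4,189.6)),(b,(262.3,256.9))])
for n,x in (("disc",D),("knobtop",Kt),("piv",Pv)): print(n,np.round(x[0],4),np.round(x[1],4))
print("kt-disc in stack",Rs.T@(Kt[0]-D[0]),"piv-kt",Rs.T@(Pv[0]-Kt[0]),"piv-disc",Rs.T@(Pv[0]-D[0]))
# scale depth from disc dia
for c,px in((a,66.8),(b,68.1)): print("depth by scale",c["fx"]*.062/px, (c["R"]@D[0]+c["t"])[2])
v=Pv[0]-D[0];print("yaw",np.degrees(np.arctan2(v[0],-v[1])))
# foot corners
for c,pts in ((a,[(205,47),(306,46)]),(b,[(152,104),(293,103),(158,197)])):
  print([np.round(onz(c,p,.018)[:2],4) for p in pts])
print(tri([(s,(260,0)),(t,(0,0))])[1][0]*0)
print("knobtop proj: scene",proj(s,Kt[0]),"top",proj(t,Kt[0]), "disc", proj(s,D[0]),proj(t,D[0]))
E
```

```text
disc [ 0.5644 -0.1213  0.2206] [0.0003 0.0003]
knobtop [ 0.5495 -0.1172  0.2529] [0.0002 0.0002]
piv [ 0.5452 -0.1938  0.2281] [0.0003 0.0003]
kt-disc in stack [-3.72987206e-04 -9.51050026e-05  3.57779126e-02] piv-kt [ 0.00487711 -0.07483533 -0.02962879] piv-disc [ 0.00450412 -0.07493044  0.00614913]
depth by scale 0.3147262174108342 0.3106537526977588
depth by scale 0.3087182279448417 0.3097977917909594
yaw -14.865871776960814
[array([ 0.4884, -0.1654]), array([ 0.5231, -0.0407])]
[array([ 0.5255, -0.0423]), array([ 0.7355, -0.1032]), array([ 0.4893, -0.1663])]
0.0
knobtop proj: scene [[234.85770971 155.83586565]] top [[273.93647907 196.78568373]] disc [[233.04823698 166.99705112]] [[274.61176376 193.56744065]]
```

```bash
python3 - <<'E'
from h import *
Rr,Rs=rack(); Kt=np.array([.5495,-.1172,.2529]); a=Rs[:,2]
bot.set_gripper(.5,6)
bot.line_to(list(Kt+a*.02),max_speed=.2)
bot.line_to(list(Kt-a*.027),max_speed=.1)
print(bot.current_clock(),bot.current_contact_force())
bot.set_gripper(0,6); print(bot.current_opening()*92,bot.current_contact_force())
c=Rs.T@Kt+np.array([.0035,-.0749,-.027]); rad=np.array([-.0035,.0749,0])
f=[]
for th in np.linspace(0,2.05,8)[1:]:
    p=Rs@(c+Rt.from_euler('z',th).apply(rad)); 
    bot.line_to(list(p),list(rv(tool(Rs,np.degrees(th)))),max_speed=.12)
    F=Rs.T@np.array(bot.current_contact_force()); f.append(np.round(F,1)); 
    if np.linalg.norm(F)>25: print("STOP",th);break
print(f,bot.current_clock(),bot.current_opening()*92)
cam("scene","pics/s3.png")
import cv2
x=cv2.imread("pics/s3.png")[120:260,140:280];cv2.imwrite("pics/s3c.png",cv2.resize(x,None,fx=4,fy=4,interpolation=cv2.INTER_CUBIC))
E
```

```text
5.7583 [ 2.35505255e-04  2.10875000e-01 -3.85329511e-01]
17.93295779568354 [-1.31536276 -0.46398256  1.94253469]
[array([ 0.4, -3.5,  2.4]), array([ 2. , -5.9, -0.1]), array([ 3.9, -3.8, -1.9]), array([ 4.3, -2.5, -1.2]), array([ 4.6, -1.7, -2.8]), array([ 5.2,  0.2, -1.6]), array([4.5, 1.2, 0. ])] 9.3833 17.6136460289462
```

View pics/s3c.png

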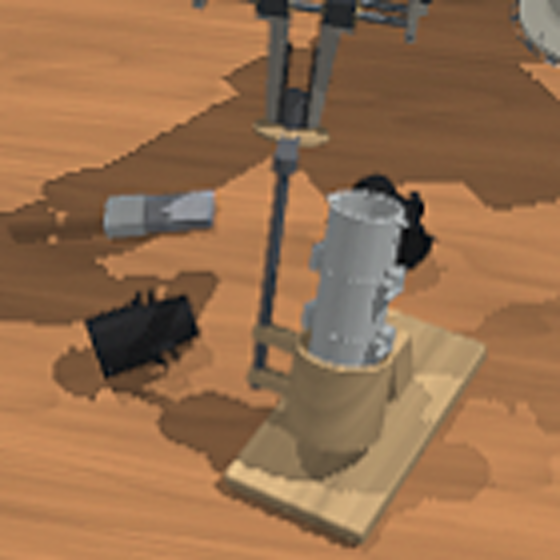

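The cover is swung to about 2 rad, clear of the stack, with small forces. Releasing and viewing the beaker.

```bash
python3 - <<'E'
from h import *
import pickle
Rr,Rs=rack(); Kt=np.array([.5495,-.1172,.2529]); a=Rs[:,2]
p=np.array(bot.current_ee_pos()); np.save("knobopen.npy",p)
bot.set_gripper(.5); bot.line_to(list(p+a*.07),max_speed=.2)
P=Kt-a*.046+a*.11
bot.line_to(list(P),list(rv(tool(Rs,90))),max_speed=.2); A=cam("wrist","pics/w3.png")
bot.set_gripper(1.0)
bot.goto(list(P),list(rv(tool(Rs,-30)))); B=cam("wrist","pics/w4.png"); pickle.dump((A,B),open("w2.pkl","wb"))
print(bot.current_clock(),bot.current_contact_force())
i=cv2.imread("pics/w3.png")[100:260,140:360];cv2.imwrite("pics/w3c.png",cv2.resize(i,None,fx=3.6,fy=3.6,interpolation=cv2.INTER_CUBIC))
i=cv2.imread("pics/w4.png")[100:260,140:360];cv2.imwrite("pics/w4c.png",cv2.resize(i,None,fx=3.6,fy=3.6,interpolation=cv2.INTER_CUBIC))
E
```

```text
14.0917 [-0.82311887 -0.38046646  0.34280664]
```

View pics/w3c.png

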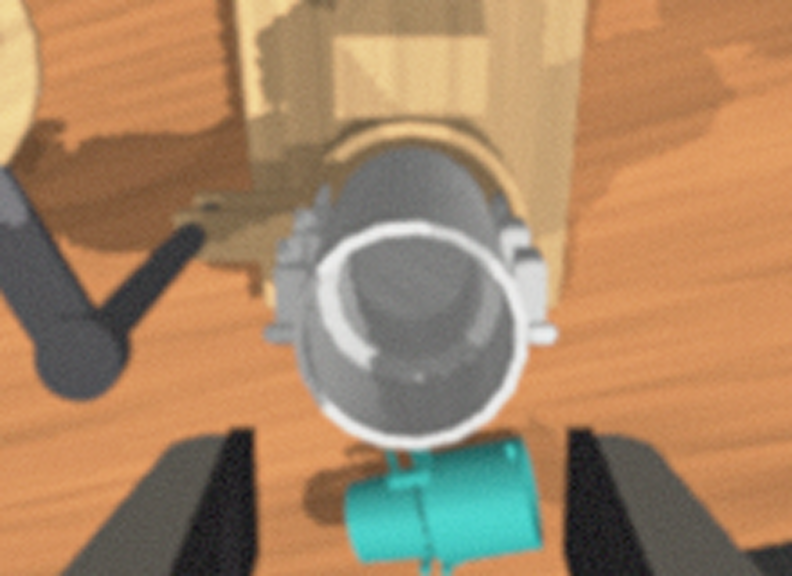

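View pics/w4c.png

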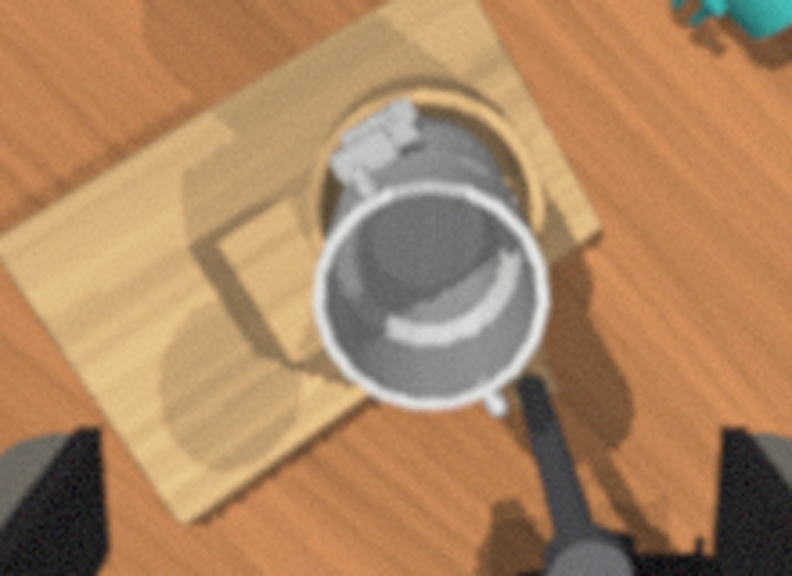

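```bash
python3 - <<'E'
from h import *
import pickle
A,B=pickle.load(open("w2.pkl","rb"));Rr,Rs=rack(); Kt=np.array([.5495,-.1172,.2529])
X=tri([(A,(254.1,192.8)),(B,(259.6,181.7))]);print(X, Rs.T@(X[0]-Kt))
f=lambda x,y:(140+x/3.6-.36,100+y/3.6-.36)
for c,px in((A,232/3.6),(B,236/3.6)): print((c["R"]@X[0]+c["t"])[2], c["fx"]*.056/px)
o=X[0]-Rs[:,2]*.005
# pin directions: rays onto plane through o normal stack z
def onpl(c,p):
    q,d=ray(c,p); n=Rs[:,2]; return Rs.T@(q+d*(n@(o-q))/(n@d)-o)
print([np.round(onpl(A,f(*p)),4) for p in((268,334),(555,333))],[np.round(onpl(B,f(*p)),4) for p in((362,174),(499,408))])
print("rim->foot base axis: rim in rack", Rr.T@(X[0]-[.6125,-.136,0]))
# coaster by ellipse
t=cam("top");s=cam("scene")
for c,roi in((t,(120,170,225,240)),(s,(285,195,415,250))):
    h=cv2.cvtColor(c["pixels"],cv2.COLOR_BGR2HSV); 
    print(h[199,200] if c is t else h[226,317])
E
```

```text
(array([ 0.57352415, -0.12348249,  0.21198912]), [np.float64(0.0003304045340427507), np.float64(0.00033040453404277963)]) [ 0.00520957  0.00058283 -0.04756943]
0.2918394391732899 0.29465935780906666
0.29085577531645734 0.28966513140552314
[array([ 0.0009, -0.0348, -0.    ]), array([ 0.0006,  0.0351, -0.    ])] [array([-0.    ,  0.0325,  0.    ]), array([-0.0002, -0.0348,  0.    ])]
rim->foot base axis: rim in rack [-0.04091628  0.0012894   0.21198912]
[ 15 100 155]
[ 13 117 175]
```

```bash
python3 - <<'E'
from h import *
import pickle
A=pickle.load(open("w.pkl","rb"))[0]
t=cam("top");s=cam("scene")
for n,c,sl in(("top",t,(180,220,187,216)),("scene",s,(208,245,298,336)),("w1",A,(0,95,400,492))):
    r0,r1,c0,c1=sl; im=c["pixels"][r0:r1,c0:c1]
    h=cv2.cvtColor(im,cv2.COLOR_BGR2HSV); m=((h[...,1]>60)).astype(np.uint8)
    m=cv2.morphologyEx(m,cv2.MORPH_CLOSE,np.ones((3,3)))
    nl,lab,st,ce=cv2.connectedComponentsWithStats(m)
    out=[]
    for i in range(1,nl):
        if st[i,4]<50: continue
        k=max(cv2.findContours((lab==i).astype(np.uint8),0,cv2.CHAIN_APPROX_NONE)[0],key=len)
        e=cv2.fitEllipse(k); p=(e[0][0]+c0,e[0][1]+r0); print(n,st[i],np.round(p,1),np.round(e[1],1),np.round(onz(c,p,.014),4))
cv2.imwrite("pics/t5.png",cv2.resize(t["pixels"][170:245,110:230],None,fx=6,fy=6,interpolation=cv2.INTER_CUBIC))
E
```

```text
top [  0   8  25  23 419] [199.5 198.9] [22.  22.6] [0.5724 0.1537 0.014 ]
scene [  6   7  27  22 459] [317.  225.8] [20.4 26.5] [0.579  0.1535 0.014 ]
w1 [  23   11   69   68 3434] [456.6  44.1] [56.8 75. ] [0.5718 0.1546 0.014 ]
w1 [  0  49  10  46 249] [403.7  85.7] [ 7.5 59.6] [0.614  0.0826 0.014 ]
w1 [ 51  79  41  16 341] [480.2  88.6] [12.1 47.5] [0.6466 0.1938 0.014 ]
```

View pics/t5.png

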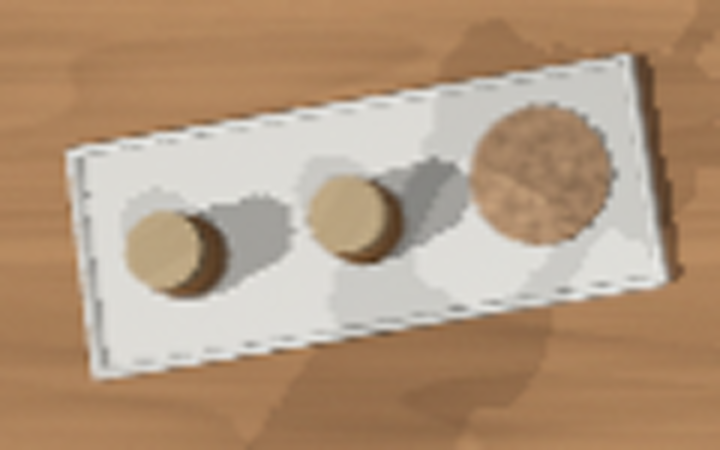

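Coaster is at about (0.572, 0.154). The views agree except scene's x, which is 7 mm higher, within the coaster's margin. Now grasp, twist and lift.

```bash
python3 - <<'E'
from h import *
Rr,Rs=rack(); a=Rs[:,2]; X=np.array([.5735,-.1235,.2120]); G=X-a*.040
F=lambda: np.round(Rs.T@np.array(bot.current_contact_force()),1)
bot.line_to(list(X+a*.03),list(rv(tool(Rs,-30))),max_speed=.2); bot.line_to(list(G),max_speed=.1); print(bot.current_clock(),F())
bot.set_gripper(0.3,35); print("open mm",bot.current_opening()*92,F())
for d,l in [(8,.0012),(16,.0024),(24,.0036),(32,.0047),(42,.0052),(54,.0056)]:
    bot.line_to(list(G+a*l),list(rv(tool(Rs,-30+d))),max_speed=.01)
    f=F(); print(d,f,np.round(Rs.T@np.array(bot.current_ft_torque()),2),round(bot.current_clock(),2))
    if np.linalg.norm(f)>30: print("STOP");break
cam("scene","pics/s6.png"); cam("wrist","pics/w6.png")
x=cv2.imread("pics/s6.png")[120:260,140:280];cv2.imwrite("pics/s6c.png",cv2.resize(x,None,fx=4,fy=4,interpolation=cv2.INTER_CUBIC))
E
```

```text
15.7 [-0.5  0.1 -0.7]
open mm 55.392415585346974 [-0.8  0.8  1.8]
8 [-0.7 -0.5 -1.7] [-0.07  0.27  0.05] 16.62
16 [-0.4 -0.1 -1.7] [-0.02  0.3   0.02] 16.92
24 [ 0.2  0.  -1.2] [-0.05  0.3   0.01] 17.21
32 [-0.6  0.3 -2.1] [ 0.01  0.22 -0.  ] 17.5
42 [-0.4  0.  -1.9] [-0.08  0.24  0.  ] 17.82
54 [-0.8 -0.  -1.7] [-0.02  0.24  0.02] 18.18
```

View pics/s6c.png

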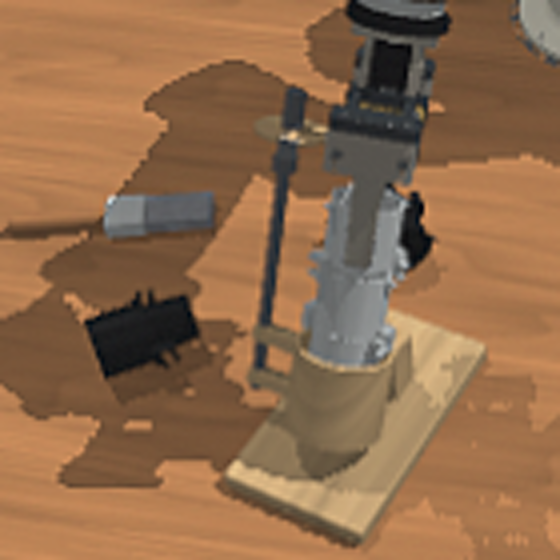

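View pics/w6.png

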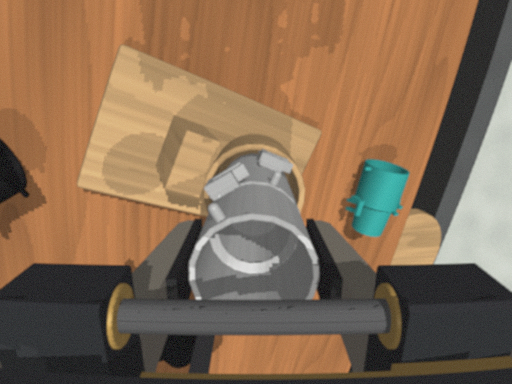

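The wrist view shows the top catch at (226,182), turned clear of the next beaker's catch at (276,163). Drawing along the axis, watching the force.

```bash
python3 - <<'E'
from h import *
Rr,Rs=rack(); a=Rs[:,2]; X=np.array([.5735,-.1235,.2120]); G=X-a*.040
F=lambda: np.round(Rs.T@np.array(bot.current_contact_force()),1)
for l in (.012,.025,.045,.075):
    bot.line_to(list(G+a*l),max_speed=.08); f=F(); print(l,f,round(bot.current_clock(),2))
    if np.linalg.norm(f)>15: print("STOP");break
cam("scene","pics/s7.png")
x=cv2.imread("pics/s7.png")[120:260,140:280];cv2.imwrite("pics/s7c.png",cv2.resize(x,None,fx=4,fy=4,interpolation=cv2.INTER_CUBIC))
E
```

```text
0.012 [-0.  -0.4 -1.5] 18.53
0.025 [-0.9  0.8 -0.7] 18.85
0.045 [-0.7  0.2 -1.6] 19.25
0.075 [-1.4  0.4 -2.2] 19.77
```

View pics/s7c.png

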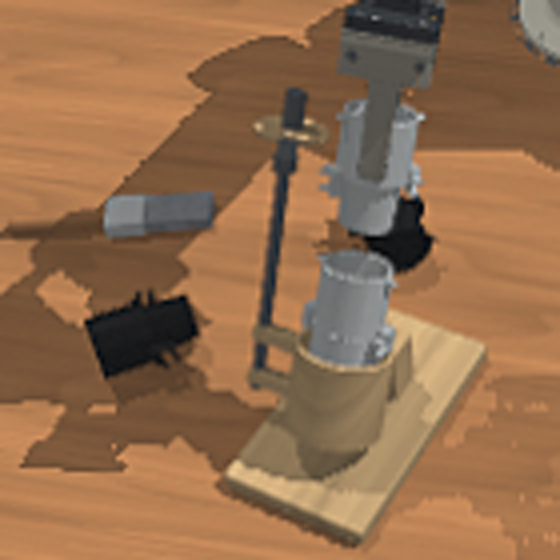

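The beaker is free with its foot clear, and the remaining stack is still down. Carrying it to the coaster.

```bash
python3 - <<'E'
from h import *
a_=np.radians(9.7); x=np.array([np.cos(a_),np.sin(a_),0]); z=np.array([0,0,-1.]); T=np.column_stack([x,np.cross(z,x),z])
p=np.array(bot.current_ee_pos())
C=np.array([.572,.154,.014])
bot.line_to(list(p+[-.02,0.02,.07]),max_speed=.2)
print(bot.inverse_kinematics(list(C+[0,0,.13]),list(rv(T))))
bot.goto(list(C+[0,0,.13]),list(rv(T)))
print(bot.current_clock(),np.round(bot.current_joints(),2),bot.current_contact_force())
cam("wrist","pics/w8.png"); cam("scene","pics/s8.png")
i=cv2.imread("pics/s8.png")[130:260,270:420];cv2.imwrite("pics/s8c.png",cv2.resize(i,None,fx=4,fy=4,interpolation=cv2.INTER_CUBIC))
E
```

```text
[ 5.91786200e-02  2.63717237e-01  1.61810057e+00 -8.88178420e-16
  1.25977485e+00 -1.10118317e-01]
21.5167 [ 0.06  0.26  1.62 -0.    1.26 -0.11] [-0.18268355  0.02666029 -0.32951876]
```

View pics/w8.png

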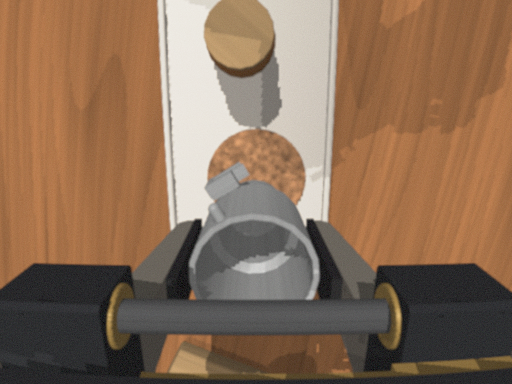

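View pics/s8c.png

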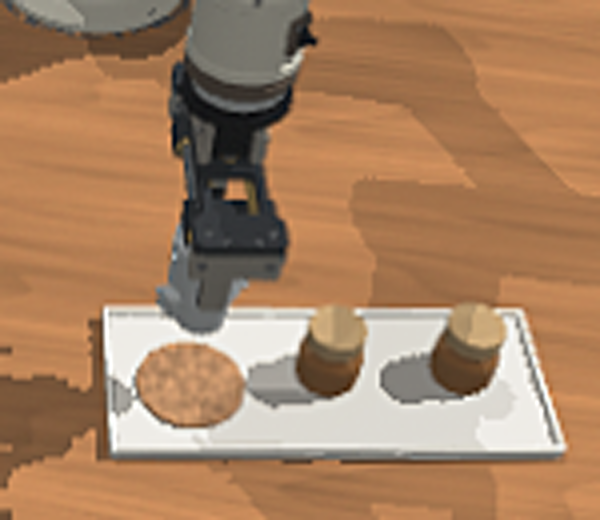

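```bash
python3 - <<'E'
from h import *
w=cam("wrist"); C=np.array([.572,.154,.014])
ring=[C+.045*np.array([np.cos(u),np.sin(u),0]) for u in np.linspace(0,2*np.pi,72)]
q=proj(w,ring); print("proj C",proj(w,C),"x range",q[:,0].min(),q[:,0].max(),"ytop",q[:,1].min(), "measured 208..305, 129")
bot.line_to([C[0],C[1],.014+.066],max_speed=.12)
f0=np.array(bot.current_contact_force())
zz=.014+.055
while zz>.014+.042:
    bot.line_to([C[0],C[1],zz],max_speed=.03); f=np.array(bot.current_contact_force()); print(round(zz,4),np.round(f-f0,1))
    if f[2]-f0[2]>3: break
    zz-=.001
print(bot.current_clock()); cam("scene","pics/s9.png")
i=cv2.imread("pics/s9.png")[130:260,270:420];cv2.imwrite("pics/s9c.png",cv2.resize(i,None,fx=4,fy=4,interpolation=cv2.INTER_CUBIC))
E
```

```text
proj C [[252.95995576 178.74555125]] x range 203.83707313583605 302.04201610667343 ytop 129.21045882495287 measured 208..305, 129
0.069 [ 1.8 -0.7  0.6]
0.068 [ 0.9 -0.3  1.1]
0.067 [-0.2 -0.6  0.6]
0.066 [-1.4 -0.3  1.2]
0.065 [ 0.2 -0.8  0.8]
0.064 [-0.6 -1.1  0.9]
0.063 [ 0.6 -1.3  0.2]
0.062 [-0.5 -1.4  4. ]
24.6167
```

View pics/s9c.png

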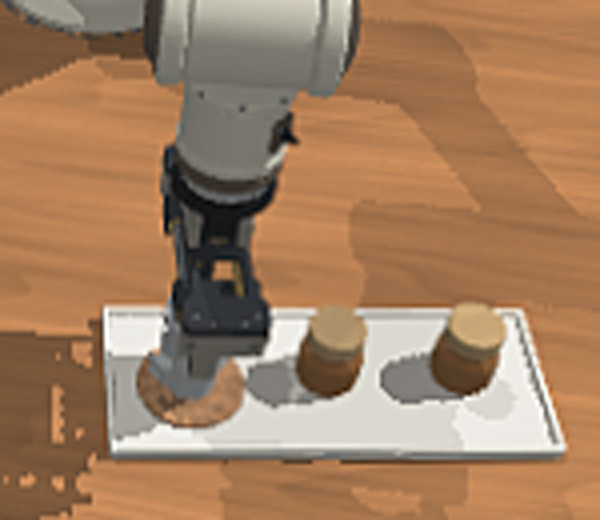

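Contact is at the expected height, and the foot is on the coaster about 3 mm off centre. Releasing and backing up.

```bash
python3 - <<'E'
from h import *
bot.set_gripper(.85); p=np.array(bot.current_ee_pos())
bot.line_to(list(p+[0,0,.03]),max_speed=.08); bot.line_to(list(p+[0,0,.16]),max_speed=.2)
print(bot.current_clock()); cam("scene","pics/s10.png");cam("wrist","pics/w10.png")
i=cv2.imread("pics/s10.png")[130:260,270:420];cv2.imwrite("pics/s10c.png",cv2.resize(i,None,fx=4,fy=4,interpolation=cv2.INTER_CUBIC))
E
```

```text
26.5083
```

View pics/s10c.png

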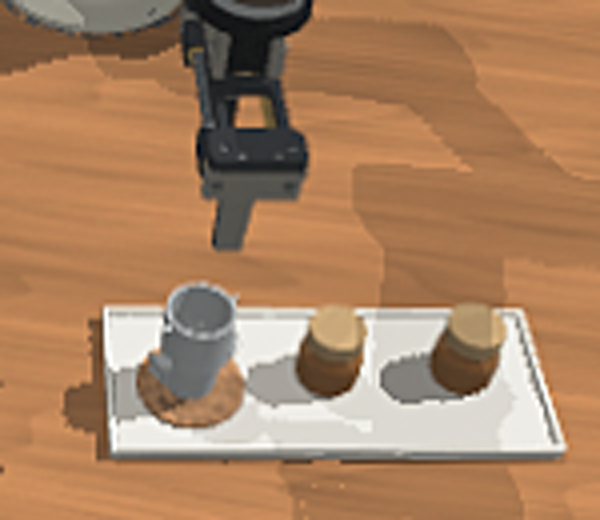

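View pics/w10.png

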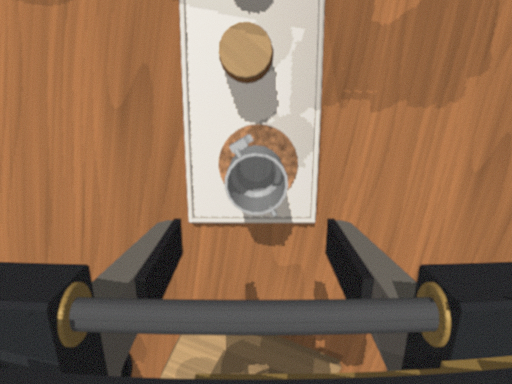

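The beaker stands upright on the coaster (scene crop (200,345), wrist (256,180)). The jars are untouched. Now shutting the cover.

```bash
python3 - <<'E'
from h import *
Rr,Rs=rack(); a=Rs[:,2]; Kt=np.array([.5495,-.1172,.2529]); p=np.load("knobopen.npy")
F=lambda: np.round(Rs.T@np.array(bot.current_contact_force()),1)
c=Rs.T@Kt+np.array([.0050,-.0746,-.027]); r=Rs.T@p-c; print("r",r,np.hypot(*r[:2]))
th0=np.arctan2(-r[0],r[1]); print("th0",th0)
q=bot.current_ee_pos(); bot.line_to([q[0]-.1,q[1]-.05,.30],max_speed=.25)
bot.set_gripper(.5,6)
T0=rv(tool(Rs,np.degrees(th0)))
bot.goto(list(p+a*.08),list(T0)); bot.line_to(list(p+a*.04),max_speed=.15)
cam("wrist","pics/w11.png"); cam("scene","pics/s11.png")
bot.line_to(list(p),max_speed=.1); print(bot.current_clock(),F())
i=cv2.imread("pics/s11.png")[100:260,140:300];cv2.imwrite("pics/s11c.png",cv2.resize(i,None,fx=3.6,fy=3.6,interpolation=cv2.INTER_CUBIC))
E
```

```text
r [-6.62025200e-02 -3.72007094e-02  3.59653990e-05] 0.07593857011800863
th0 2.0827472578234283
31.1417 [ 0.2 -0.1 -0.2]
```

View pics/w11.png

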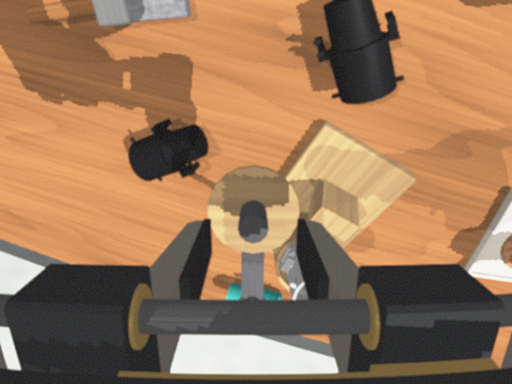

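View pics/s11c.png

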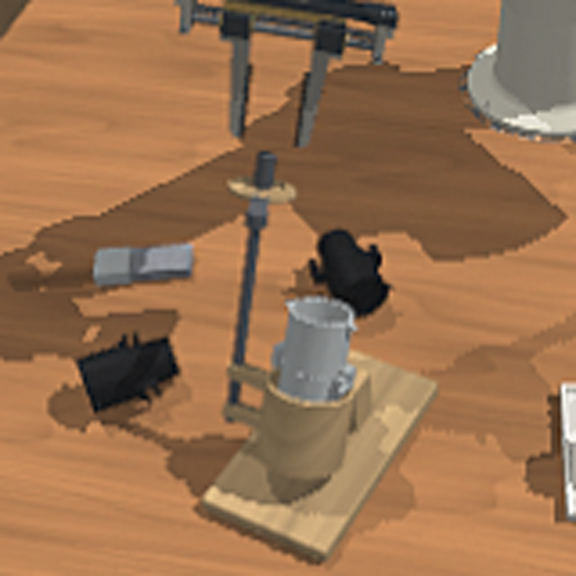

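The knob at (253,220) sits centred between the fingers. Closing on it and swinging back.

```bash
python3 - <<'E'
from h import *
Rr,Rs=rack(); a=Rs[:,2]; Kt=np.array([.5495,-.1172,.2529])
F=lambda: np.round(Rs.T@np.array(bot.current_contact_force()),1)
c=Rs.T@Kt+np.array([.0050,-.0746,-.027])
bot.set_gripper(0,6); print(bot.current_opening()*92,F())
for th in list(np.linspace(2.083,0,8)[1:]):
    p=Rs@(c+Rt.from_euler('z',th).apply([0,.0752,0]))
    bot.line_to(list(p),list(rv(tool(Rs,np.degrees(th)))),max_speed=.12); f=F(); print(round(th,2),f)
    if np.linalg.norm(f)>25: print("STOP");break
print(bot.current_opening()*92,bot.current_clock())
bot.set_gripper(.5); q=np.array(bot.current_ee_pos()); bot.line_to(list(q+a*.137),max_speed=.2)
cam("scene","pics/s12.png"); w=cam("wrist","pics/w12.png"); t=cam("top","pics/t12.png")
import pickle; pickle.dump(w,open("w12.pkl","wb"))
i=cv2.imread("pics/s12.png")[100:260,140:300];cv2.imwrite("pics/s12c.png",cv2.resize(i,None,fx=3.6,fy=3.6,interpolation=cv2.INTER_CUBIC))
X=np.array([.5735,-.1235,.2120]); print("knob top expected px",proj(w,[X+a*.046, X+a*.014]))
i=cv2.imread("pics/w12.png")[120:280,190:330];cv2.imwrite("pics/w12c.png",cv2.resize(i,None,fx=3.7,fy=3.7,interpolation=cv2.INTER_CUBIC))
print(bot.current_clock())
E
```

```text
17.538069898742084 [-0.4 -0.5  2.1]
1.79 [-2.4  0.2  5.7]
1.49 [-0.4 -0.1  3.9]
1.19 [1.9 0.1 1.8]
0.89 [ 2.3 -0.8  1.6]
0.6 [ 3.2 -2.5  0.5]
0.3 [ 2.5 -3.   0.7]
0.0 [ 0.4 -3.1  2.4]
17.589881821542317 34.825
knob top expected px [[256.20375287 186.0534212 ]
 [256.07946149 177.57828832]]
36.3917
```

View pics/w12c.png

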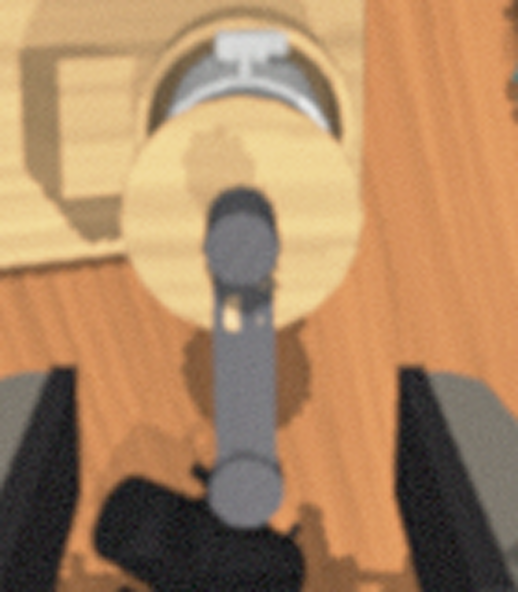

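View pics/s12.png

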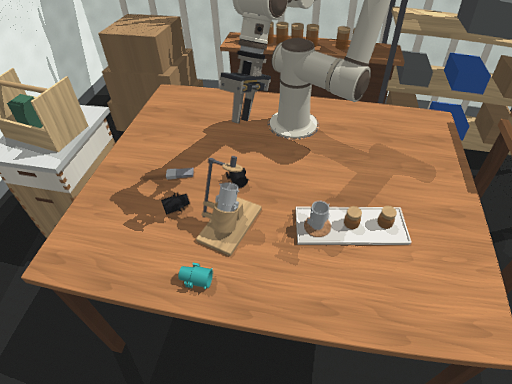

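```bash
python3 - <<'E'
from h import *
print(bot.current_contact_force(),bot.current_clock()); bot.job_done()
E
```

```text
[ 0.73124075  0.39104577 -0.25545722] 36.3917
the job is handed in; nothing more can be done
```

I carried out the job as asked and handed it in at 36.4 s; no verdict was reported.

- **Cover open:** I swung the dust cover open to about 2.08 rad by its knob.
- **Beaker freed:** I gripped the top steel beaker, twisted it 54° counter-clockwise with a 5.6 mm rise, and drew it out along the axis. The force stayed under about 3 N throughout. The remaining beakers stayed down in the rack by eye in the pictures; I did not measure them.
- **Beaker placed:** I set it upright on the coaster with a gentle contact of about 4 N.
- **Cover shut:** I swung the cover back over the stack.

**Last checks:**
- The beaker stands upright on the coaster, about 3 mm off its centre.
- The knob is within about 1 mm of the stack's axis.
- I never went near the jars, brush or look-alikes, and they look unmoved in the final picture.
- The gripper is clear of everything.

**Disagreements:**
- The cover was not quite shut at the start, about 5 mm (0.07 rad) off centre. I shut it to the stack's measured axis instead.
- The scene camera put the coaster about 7 mm further from the robot than the top and wrist cameras did. I used the latter two.

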